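# Move a row of supplies to the other rack in reverse order

### The arm

A 6-joint arm with a two-finger parallel gripper is mounted at the origin on a cart in front of the work surface, level with it; the furniture and walls round the work are solid. World frame = base frame: x ahead of the robot, y to its left, z up, the work surface at z = 0. Lengths are in m, angles in degrees, forces in N, time in s.
With the tool pointing down it reaches from about 0.325 to 0.85 m from the base axis. Payload 15.5 kg.
Tool frame: the origin (TCP) lies at the very end of the fingers, on their centre line; the grasp point (between the pads) lies arm.grip_depth behind it (arm.grip_depth is the distance from the TCP to the grasp point, in m); z points along the fingers, y is the line along which they close (so a half turn about z gives the same grasp; the last joint's range is limited). The gripper opens to 91 mm and grips with 3 to 60 N. Pads are 32 mm wide; open, the fingers measure 118 mm over their backs; the gripper's body (76 mm by 178 mm) begins 60 mm behind the grasp point.
Start: joints at [66.606, 28.281, 77.091, -0, 74.628, -5.472], TCP at [0.192, 0.595, 0.214] pointing down, gripper open.
Joint ranges: [-166.48, 166.48], [-47.26, 123.95], [12.59, 153.08], [-70.14, 250.14], [6.76, 159.57], [-176.63, 176.63]. Speed limits (degrees/s): [108.29, 108.29, 147.25, 172.46, 172.46, 172.46].

### API

Orientations are given as a 3x3 rotation matrix whose columns are the frame's x, y, z axes.
In Python, from rig import arm gives the robot as it stands. Calls block until the motion is done:
- arm.move_to(position, orientation): joint-space move of the TCP to a pose.
- arm.move_l(position, orientation=None, feed=0.15): straight line of the TCP; orientation=None keeps the orientation; feed is the mean speed in m/s.
- arm.move_joints(angles): joint-space move.
- arm.grip(opening): finger opening in m; the grip force is fixed at half the most; returns when the fingers have stopped.
- arm.sleep(seconds).
- arm.solve_ik(position, orientation): joint angles nearest the present ones, or None.
- arm.snapshot(name): name is "scene" or "side" or "wrist"; returns the picture (480x640x3 uint8, red, green, blue); there is no depth.
- arm.get_calibration(name): a dict with "intrinsics" (3x3 intrinsics, pixels), "cam_to_world" (4x4, takes a point from camera to world coordinates). Camera axes: x right, y down, z forward; pixel columns grow to the right and rows downward; lengths in m; the calibration is good to about 2 mm. A picture is of the moment at which its call begins: read the wrist's pose just before it. get_calibration takes no time and is no camera call; for the wrist camera it gives the pose at the moment of the call.
A pose or a line that the arm cannot do raises arm.Unreachable and nothing moves.
- arm.sign_off(): hands the job in; it is judged then, once.
Readings, each from a call of its own:
- arm.current_t(): time.
- arm.current_joint_positions(): joint angles.
- arm.current_dq(): joint speeds.
- arm.current_tau(): joint torques, N m.
- arm.current_ee_pos(): TCP position.
- arm.current_tool_rot(): TCP orientation.
- arm.current_force(): force on the tool from outside, world axes, zero at the start.
- arm.current_torque(): the same for the moment, N m.
- arm.current_width(): finger opening in m.
- arm.current_grasp_force(): force on a finger pad.
Only numpy, scipy, OpenCV 4.12 (cv2) and the standard library are available. Lean on these libraries where they do the work, as an engineer would, in place of code of your own. Each camera call takes 0.05 s, during which the arm holds its last target. There are 200 camera calls.

### The job

Move the four containers from the plywood rack with the rubber mats to the bare grey rack, one standing upright in each pocket, in the reverse order: the one that stood at the left end goes to the right end of the bare rack, the second from the left becomes the second from the right, and so on (that rack will be turned round for the person across the bench). Do not tip any of them over on the way.

Things in the scene. Friction and masses are not known exactly. Their poses are not given: they have to be found in the camera images.
- matted_rack: Plywood rack holding the containers at the start, a rubber mat in each pocket. 74 (x) by 278 mm (y), fixed, turned up to 0.2 rad. Four pockets in a row, centres at x = 0, y = +102, +34, -34, -102 mm; +y is the left end seen from the robot. Pockets 62 x 62 mm inside, floor 6 mm above the underside; 6 mm thick lips all round, top at 14 mm. Origin: centre of the underside, on the bench.
- bare_rack: Empty grey painted rack without mats; the containers go here. 74 (x) by 278 mm (y), fixed, turned up to 0.2 rad. Four pockets in a row, centres at x = 0, y = +102, +34, -34, -102 mm; +y is the left end seen from the robot. Pockets 62 x 62 mm inside, floor 6 mm above the underside; 6 mm thick lips all round, top at 14 mm. Origin: centre of the underside, on the bench.
- dropper: Round brown bottle with a black dropper bulb, 102 mm tall; the body is 32 mm in diameter up to 62 mm, the collar 24 mm, the bulb above 77 mm is 13 mm. Stands upright on its mat in the plywood rack, within 4 mm of the mat's centre, its axes within 0.12 rad of the rack's. Origin: centre of its underside; z up. Grip the body about 54 mm up: the bulb needs room below the palm. About 0.07 kg.
- thinner_bottle: White plastic bottle with a blue cap, 92 mm tall; take the body as a 40 x 40 mm square block up to 74 mm (it acts so when gripped), the cap 28 mm in diameter. Stands upright on its mat in the plywood rack, within 4 mm of the mat's centre, its axes within 0.12 rad of the rack's. Origin: centre of its underside; z up. Grip the body along its own x, about 50 mm up. About 0.07 kg.
- pill_bottle: Small white bottle with a ribbed white cap, 60 mm tall; take the body as a 27 x 28 mm square block up to 45 mm (it acts so when gripped), the cap 18 mm in diameter. Stands upright on its mat in the plywood rack, within 4 mm of the mat's centre, its axes within 0.12 rad of the rack's. Origin: centre of its underside; z up. Grip the body along its own x, about 34 mm up. About 0.03 kg.
- white_carton: Small grey card box, 40 mm (its x) by 46 mm (its y), 50 mm tall. Stands upright on its mat in the plywood rack, within 4 mm of the mat's centre, its axes within 0.12 rad of the rack's. Origin: centre of its underside; z up. Grip it along its own x, about 34 mm up. About 0.05 kg.
- dropper_mat: Fixed black rubber mat, 3 mm thick, in the plywood rack's pocket where the brown dropper bottle stands at the start; it stays there and so marks where that container stood. Round, 56 mm in diameter. Origin: centre of its underside, on the pocket floor, at the pocket's centre; axes along the rack's.
- thinner_bottle_mat: Fixed black rubber mat, 3 mm thick, in the plywood rack's pocket where the blue-capped bottle stands at the start; it stays there and so marks where that container stood. Square, 56 x 56 mm. Origin: centre of its underside, on the pocket floor, at the pocket's centre; axes along the rack's.
- pill_bottle_mat: Fixed black rubber mat, 3 mm thick, in the plywood rack's pocket where the small white bottle stands at the start; it stays there and so marks where that container stood. Six-sided, 56 mm over the corners. Origin: centre of its underside, on the pocket floor, at the pocket's centre; axes along the rack's.
- white_carton_mat: Fixed black rubber mat, 3 mm thick, in the plywood rack's pocket where the grey card box stands at the start; it stays there and so marks where that container stood. Oblong, 58 mm (x) by 50 mm (y). Origin: centre of its underside, on the pocket floor, at the pocket's centre; axes along the rack's.
Things that resemble listed ones, but are neither listed nor needed, are in the scene too. There is more than one size of the pill_bottle; the one meant has the size given above.

How it is judged (in metres and radians):
At the end, for the whole second after the job is handed in: Each container stands in the bare rack's pocket that mirrors its starting pocket (order reversed left to right): within 22 mm of the pocket's centre along and across the rack, on the pocket floor within 4 mm, upright within 0.12 rad, released and at rest (((y of dropper_mat in the frame of matted_rack between 0.082 and 0.122 m and y of dropper in the frame of bare_rack between -0.124 and -0.08 m) or (y of dropper_mat in the frame of matted_rack between 0.014 and 0.054 m and y of dropper in the frame of bare_rack between -0.056 and -0.012 m) or (y of dropper_mat in the frame of matted_rack between -0.054 and -0.014 m and y of dropper in the frame of bare_rack between 0.012 and 0.056 m) or (y of dropper_mat in the frame of matted_rack between -0.122 and -0.082 m and y of dropper in the frame of bare_rack between 0.08 and 0.124 m)) and x of dropper in the frame of bare_rack between -0.022 and 0.022 m and z of dropper in the frame of bare_rack between 0.002 and 0.01 m and angle between each of dropper, thinner_bottle, pill_bottle, white_carton's own z axis and vertical below 0.12 rad and linear speed of each of dropper, thinner_bottle, pill_bottle, white_carton below 0.02 m/s and angular speed of each of dropper, thinner_bottle, pill_bottle, white_carton below 0.2 rad/s and ((y of thinner_bottle_mat in the frame of matted_rack between 0.082 and 0.122 m and y of thinner_bottle in the frame of bare_rack between -0.124 and -0.08 m) or (y of thinner_bottle_mat in the frame of matted_rack between 0.014 and 0.054 m and y of thinner_bottle in the frame of bare_rack between -0.056 and -0.012 m) or (y of thinner_bottle_mat in the frame of matted_rack between -0.054 and -0.014 m and y of thinner_bottle in the frame of bare_rack between 0.012 and 0.056 m) or (y of thinner_bottle_mat in the frame of matted_rack between -0.122 and -0.082 m and y of thinner_bottle in the frame of bare_rack between 0.08 and 0.124 m)) and x of thinner_bottle in the frame of bare_rack between -0.022 and 0.022 m and z of thinner_bottle in the frame of bare_rack between 0.002 and 0.01 m and ((y of pill_bottle_mat in the frame of matted_rack between 0.082 and 0.122 m and y of pill_bottle in the frame of bare_rack between -0.124 and -0.08 m) or (y of pill_bottle_mat in the frame of matted_rack between 0.014 and 0.054 m and y of pill_bottle in the frame of bare_rack between -0.056 and -0.012 m) or (y of pill_bottle_mat in the frame of matted_rack between -0.054 and -0.014 m and y of pill_bottle in the frame of bare_rack between 0.012 and 0.056 m) or (y of pill_bottle_mat in the frame of matted_rack between -0.122 and -0.082 m and y of pill_bottle in the frame of bare_rack between 0.08 and 0.124 m)) and x of pill_bottle in the frame of bare_rack between -0.022 and 0.022 m and z of pill_bottle in the frame of bare_rack between 0.002 and 0.01 m and ((y of white_carton_mat in the frame of matted_rack between 0.082 and 0.122 m and y of white_carton in the frame of bare_rack between -0.124 and -0.08 m) or (y of white_carton_mat in the frame of matted_rack between 0.014 and 0.054 m and y of white_carton in the frame of bare_rack between -0.056 and -0.012 m) or (y of white_carton_mat in the frame of matted_rack between -0.054 and -0.014 m and y of white_carton in the frame of bare_rack between 0.012 and 0.056 m) or (y of white_carton_mat in the frame of matted_rack between -0.122 and -0.082 m and y of white_carton in the frame of bare_rack between 0.08 and 0.124 m)) and x of white_carton in the frame of bare_rack between -0.022 and 0.022 m and z of white_carton in the frame of bare_rack between 0.002 and 0.01 m); the robot touches nothing.
It fails at once if a container is tipped over (more than 0.8 rad from upright) (angle between any of dropper, thinner_bottle, pill_bottle, white_carton's own z axis and vertical above 0.8 rad).
It also fails if it takes over 112 s, if anything falls off the work surface, if the arm or the gripper's body presses on something with over 40 N, if the wrist force passes 120 N, or if a joint passes its speed limit or range.

## Working session

There is one attempt and no reset: what is moved stays moved. The work goes in short steps, each a Python script; the robot and the scene stay as the last script left them, time stands still between calls to the robot, and variables do not carry over. Pictures are saved under pics/ and viewed, at most 14 in all, crops included, and the job is handed in when it is done.

```bash
mkdir -p pics; python3 - <<'E'
from rig import arm
import cv2
for n in("scene","side"):
    cv2.imwrite(f"pics/{n}0.png",arm.snapshot(n)[:,:,::-1])
    c=arm.get_calibration(n);print(n,c["intrinsics"].round(1).tolist(),c["cam_to_world"].round(3).tolist())
print(arm.grip_depth,arm.current_t(),arm.current_tool_rot().round(3).tolist(),arm.get_calibration("wrist")["cam_to_world"].round(3).tolist())
E
```

```text
scene [[496.3, 0.0, 315.6], [0.0, 496.3, 247.1], [0.0, 0.0, 1.0]] [[0.875, -0.295, 0.384, 0.131], [-0.484, -0.518, 0.705, -0.589], [-0.009, -0.803, -0.596, 0.614], [0.0, 0.0, 0.0, 1.0]]
side [[518.8, 0.0, 328.4], [0.0, 518.8, 240.8], [0.0, 0.0, 1.0]] [[-0.957, -0.106, 0.269, 0.184], [-0.288, 0.406, -0.867, 1.102], [-0.017, -0.908, -0.419, 0.549], [0.0, 0.0, 0.0, 1.0]]
0.0188 0.1 [[-0.951, 0.308, -0.0], [0.308, 0.951, -0.001], [0.0, -0.001, -1.0]] [[0.307, 0.916, 0.259, 0.119], [0.952, -0.295, -0.085, 0.619], [-0.002, 0.272, -0.962, 0.383], [0.0, 0.0, 0.0, 1.0]]
```

View pics/scene0.png

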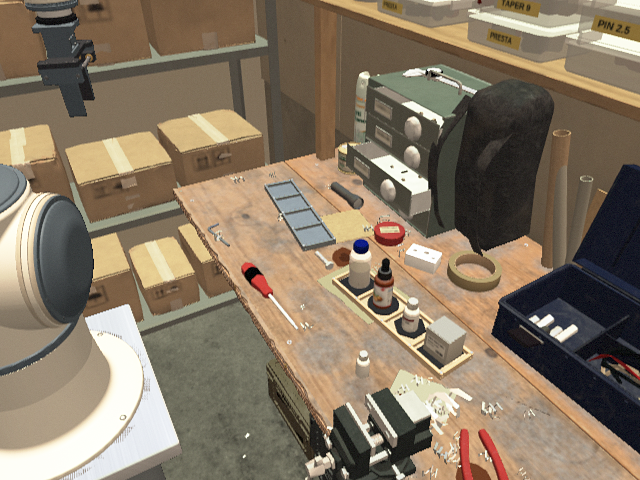

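View pics/side0.png

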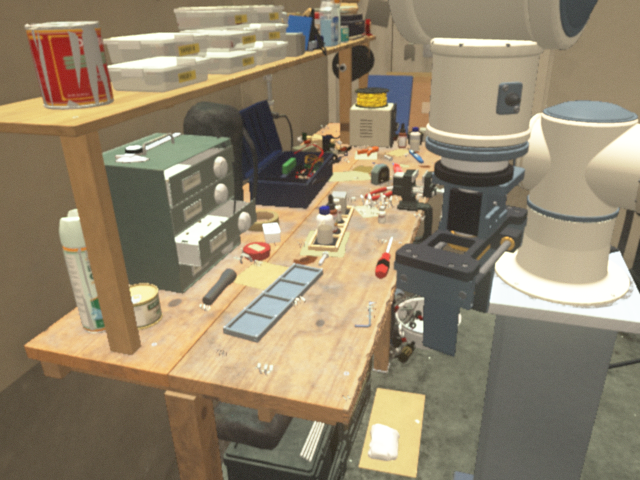

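The scene view shows the bare rack with corners near (265,186), (296,180), (335,242) and (302,249). In the plywood rack, left to right, are the thinner bottle (359,265), dropper (383,285), pill bottle (411,316) and carton (444,340). A decoy pill bottle stands at (363,362), outside the rack. In the side view the bare rack is unobstructed. I'll locate both roughly, then look with the wrist camera from above.

```bash
cat > h.py <<'E'
import numpy as np, cv2
from rig import arm
def ray(cal,uv,z):
    K,T=cal["intrinsics"],cal["cam_to_world"]
    uv=np.atleast_2d(np.array(uv,float)); d=(T[:3,:3]@np.linalg.inv(K)@np.c_[uv,np.ones(len(uv))].T).T
    o=T[:3,3]; return o+d*((z-o[2])/d[:,2])[:,None]
def proj(cal,P):
    T=cal["cam_to_world"]; p=(np.atleast_2d(P)-T[:3,3])@T[:3,:3]; q=p@cal["intrinsics"].T; return q[:,:2]/q[:,2:]
def down(a):
    "tool down, closing line (tool y) along world angle a (rad)"
    y=np.array([np.cos(a),np.sin(a),0]); z=np.array([0,0,-1.]); return np.c_[np.cross(y,z),y,z]
E
python3 - <<'E'
from h import *
c=arm.get_calibration("scene")
print(ray(c,[(265,186),(296,180),(335,242),(302,249)],.014).round(3))
print(ray(c,[(331,277),(432,373),(471,352)],.014).round(3))
print(ray(c,[(350,225),(430,225),(372,233),(422,257)],.0).round(3))
c=arm.get_calibration("wrist");R=arm.current_tool_rot();p=arm.current_ee_pos()
print(c["intrinsics"],(R.T@(c["cam_to_world"][:3,3]-p)).round(3),(R.T@c["cam_to_world"][:3,:3]).round(3))
E
```

```text
[[0.531 0.399 0.014]
 [0.61  0.389 0.014]
 [0.56  0.116 0.014]
 [0.49  0.128 0.014]]
[[ 0.496  0.024  0.014]
 [ 0.515 -0.245  0.014]
 [ 0.595 -0.243  0.014]]
[[0.631 0.171 0.   ]
 [0.784 0.084 0.   ]
 [0.656 0.121 0.   ]
 [0.696 0.002 0.   ]]
[[350.60236537   0.         316.78072093]
 [  0.         350.60236537 232.7475498 ]
 [  0.           0.           1.        ]] [ 0.077  0.    -0.17 ] [[ 0.001 -0.962 -0.272]
 [ 1.     0.001 -0.   ]
 [ 0.001 -0.272  0.962]]
```

```bash
python3 - <<'E'
from h import *
import json
for n,p,a in(("wB",(.53,.26,.24),np.pi/2-.17),("wM",(.53,-.11,.26),np.pi/2+.07)):
    arm.move_to(p,down(a)); arm.sleep(.3)
    c=arm.get_calibration("wrist"); im=arm.snapshot("wrist")
    cv2.imwrite(f"pics/{n}.png",im[:,:,::-1]); np.savez(n,im=im,**c)
    print(arm.current_t(),arm.current_joint_positions())
c=arm.get_calibration("side")
print(ray(c,[(190,288),(243,232),(158,300)],0).round(3))
E
```

```text
2.1833 [ 2.03687888e+01  2.40979733e+01  8.01250054e+01  1.53709668e-03
  7.57756962e+01 -5.99183300e+01]
3.9167 [-1.80019379e+01  1.89844523e+01  8.51676062e+01  2.50295670e-03
  7.58512381e+01 -1.12050172e+02]
[[ 0.752  0.269  0.   ]
 [ 0.771 -0.031  0.   ]
 [ 0.791  0.33   0.   ]]
```

View pics/wB.png

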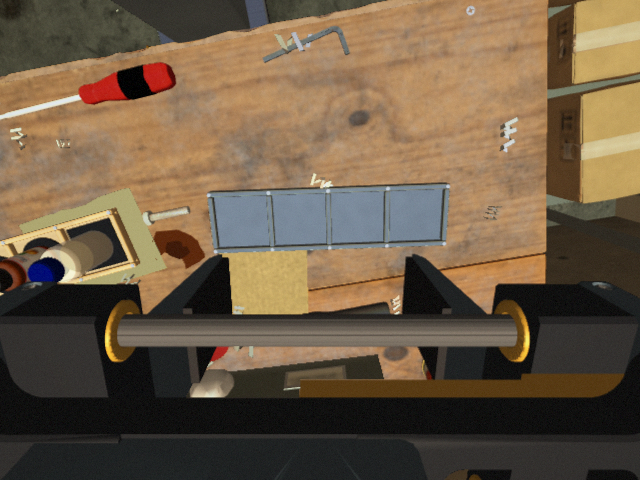

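View pics/wM.png

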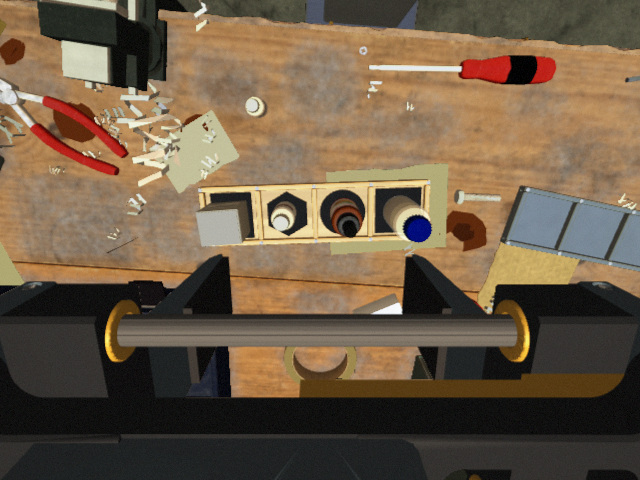

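Wrist views: the bare rack's corners are near (209,193), (449,185), (446,243) and (214,252). In the plywood rack, left to right in the image (-y to +y), are the carton (222,224), pill cap (284,217), dropper bulb (348,227) and blue cap (417,229). The mats under them are hexagonal, round and square, as expected. I'll crop for accuracy.

```bash
python3 - <<'E'
from h import *
for n in("wM",):
    d=np.load(n+".npz"); im=d["im"][165:260,190:450,::-1]
    cv2.imwrite(f"pics/{n}c.png",cv2.resize(im,None,fx=3,fy=3,interpolation=cv2.INTER_CUBIC))
E
```

```text
(no output)
```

View pics/wMc.png

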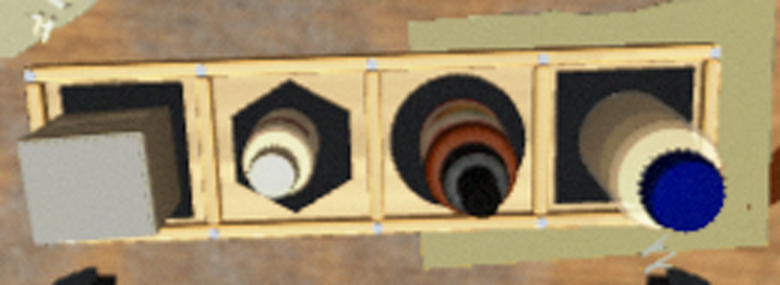

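The crop shows the wall junctions at (201,70), (372,64), (543,58), (214,232), (378,229) and (541,223). The tops are at carton corners (20,140), (145,130), (158,236), (36,243); pill cap (273,173); bulb (480,190); blue cap (683,189).

```bash
python3 - <<'E'
from h import *
import json
def fit(L,W):
    L=np.array(L);W=W[:,:2];l=L-L.mean(0);w=W-W.mean(0)
    a=np.arctan2((l[:,0]*w[:,1]-l[:,1]*w[:,0]).sum(),(l*w).sum())
    R=np.array([[np.cos(a),-np.sin(a)],[np.sin(a),np.cos(a)]]);t=W.mean(0)-R@L.mean(0)
    print("res mm",np.abs((R@L.T).T+t-W).max(0)*1e3); return a,R,t
m=dict(np.load("wM.npz"));b=dict(np.load("wB.npz"))
cr=lambda P:np.array(P)/3.+[190,165]
am,Rm,tm=fit([(-.034,-.068),(-.034,0),(-.034,.068),(.034,-.068),(.034,0),(.034,.068),(-.034,-.136),(-.034,.136)],
 ray(m,cr([(201,70),(372,64),(543,58),(214,232),(378,229),(541,223),(30,74),(716,51)]),.014))
ab,Rb,tb=fit([(-.034,-.068),(-.034,0),(-.034,.068),(.034,-.068),(.034,0),(.034,.068),(-.034,-.136),(-.034,.136),(.034,-.136),(.034,.136)],
 ray(b,[(271,192),(328,189),(387,187),(273,248),(329,246),(387,244),(211,194),(447,186),(216,250),(445,243)],.014))
print("mat",am,tm,"bare",ab,tb)
tops={"carton":(cr([(20,140),(145,131),(158,236),(36,243)]),.059),"pill":(cr([(273,173)]),.069),"dropper":(cr([(480,190)]),.111),"thinner":(cr([(683,189)]),.101)}
py=dict(carton=-.102,pill=-.034,dropper=.034,thinner=.102); o={}
for k,(uv,z) in tops.items():
    P=ray(m,uv,z)[:,:2]; p=P.mean(0); o[k]=p.tolist()
    print(k,p.round(4),"off mm",((Rm.T@(p-tm)-[0,py[k]])*1e3).round(1))
    if len(P)>1:
        e=P[1]-P[0];f=P[2]-P[3];g=P[3]-P[0];print("edges",np.linalg.norm([e,f,g,P[2]-P[1]],axis=1)," yaw rel",[float(np.arctan2(-v[0],v[1])-am) for v in(e,f)],[float(np.arctan2(v[1],v[0])-am) for v in(g,P[2]-P[1])])
json.dump(dict(am=am,ab=ab,tm=tm.tolist(),tb=tb.tolist(),obj=o,py=py),open("w.json","w"))
print("eraser",ray(m,[(378,310),(300,275)],.0))
E
```

```text
res mm [0.55707604 0.45063255]
res mm [1.11660115 2.51495803]
mat 0.10459200412690456 [ 0.54745939 -0.1100862 ] bare -0.1343398009352969 [0.54989739 0.27200129]
carton [ 0.5599 -0.2132] off mm [ 1.6 -1.9]
edges [0.04536255 0.04542749 0.03905102 0.03964318]  yaw rel [0.040046005274890606, 0.026991383512740635] [0.02585109374607278, 0.027603912221580318]
pill [ 0.5468 -0.1459] off mm [-4.4 -1.6]
dropper [ 0.5368 -0.0772] off mm [-7.2 -0.2]
thinner [ 0.5344 -0.0105] off mm [-2.6 -1.6]
eraser [[ 0.67750552 -0.01509536  0.        ]
 [ 0.6340195  -0.12380845  0.        ]]
```

```bash
cat > pp.py <<'E'
from h import *
import json,sys
w=json.load(open("w.json"))
R2=lambda a:np.array([[np.cos(a),-np.sin(a)],[np.sin(a),np.cos(a)]])
def run(k,h,size,dyaw=0):
    am,ab=w["am"],w["ab"]; Rm,Rb=R2(am),R2(ab); nom=np.array([0,w["py"][k]])
    off=np.clip(Rm.T@(np.array(w["obj"][k])-w["tm"])-nom,-.004,.004)
    p=Rm@(nom+off)+w["tm"]; q=Rb@np.array([0,-w["py"][k]])+w["tb"]
    zg=.009+h-arm.grip_depth; H=.2; at=lambda v,z:(v[0],v[1],z)
    arm.move_to(at(p,H),down(am+dyaw)); arm.grip(size+.032)
    arm.move_l(at(p,zg+.03),feed=.25); arm.move_l(at(p,zg),feed=.08)
    arm.grip(size-.012); w0=arm.current_width()
    arm.move_l(at(p,H),feed=.15)
    print(k,"width",w0,arm.current_width(),"force",arm.current_grasp_force())
    if arm.current_width()<size-.006: sys.exit("lost")
    arm.move_to(at(q,H),down(ab)); arm.sleep(.2)
    arm.move_l(at(q,zg+.02),feed=.2); arm.move_l(at(q,zg-.002),feed=.05); arm.sleep(.2)
    print("held",arm.current_width(),"F",arm.current_force().round(1))
    arm.grip(size+.028); arm.sleep(.2); arm.move_l(at(q,H),feed=.15)
    print("t",arm.current_t(),flush=True)
E
python3 - <<'E'
from pp import *
run("carton",.034,.040,.03)
cv2.imwrite("pics/s1.png",arm.snapshot("scene")[120:400,200:520,::-1])
E
```

```text
carton width 0.03993996545342905 0.04000041044045211 force 29.892726838588715
held 0.03954330622263827 F [-0.8  0.8 -0.5]
t 15.0333
```

View pics/s1.png

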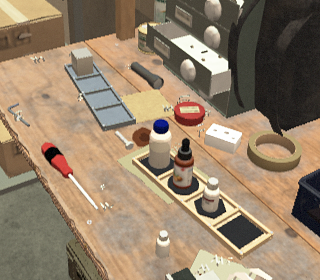

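The carton stands in the far-left pocket of the bare rack (crop ≈ (82,62)), and its empty oblong mat shows at (240,232). I'll move the rest now.

```bash
python3 - <<'E'
from pp import *
run("pill",.034,.027)
run("dropper",.054,.032)
run("thinner",.050,.040)
arm.move_to((.45,.27,.30),down(np.pi/2-.134)); arm.sleep(.3)
np.savez("wE",im=arm.snapshot("wrist"),**arm.get_calibration("wrist"))
a=arm.snapshot("wrist")[100:400,120:540,::-1]; s=arm.snapshot("side")[200:360,180:380,::-1]
cv2.imwrite("pics/eW.png",a); cv2.imwrite("pics/eS.png",cv2.resize(s,None,fx=3,fy=3)); print(arm.current_t())
E
```

```text
pill width 0.02699454600682221 0.026879720531304337 force 29.999987483024597
held 0.02686420135315114 F [-1.3  0.5 -0.3]
t 26.225
dropper width 0.031635657678373695 0.03168839943017334 force 29.907379508949816
held 0.03151059221378779 F [-0.2 -0.3 -0.5]
t 36.0167
thinner width 0.040109104910175344 0.0402421754966737 force 29.999845325946808
held 0.0400503917187792 F [0.3 0.  0.2]
t 45.0417
46.7583
```

View pics/eW.png

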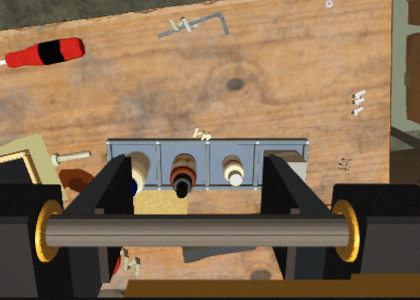

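View pics/eS.png

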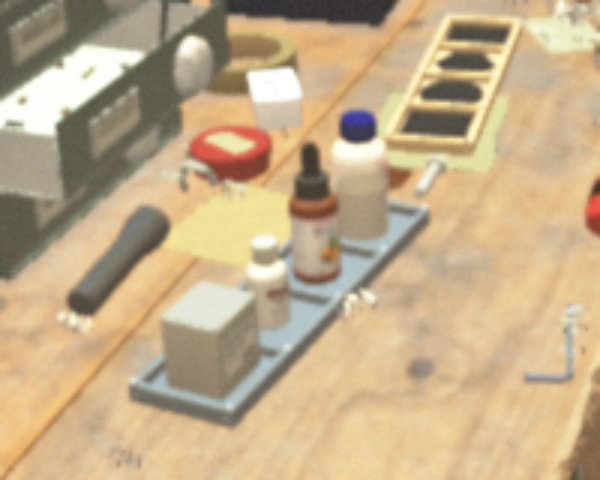

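Both views show all four upright, one per pocket, in reverse order: carton at the left end (crop (210,340)), then pill (268,285), dropper (315,225) and thinner (358,180). All four mats are empty and the gripper is clear.

```bash
python3 -c "
from rig import arm
print(arm.sign_off())"
```

```text
the job is handed in; nothing more can be done
None
```

All four containers now stand upright in the bare grey rack in reverse order (left to right: carton, pill bottle, dropper, thinner bottle), and the job was handed in at about 47 s of the 112 s limit; the judge's verdict was not reported back.

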